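# Fish the specimen carrier out of the cleaning bath with the hook rod

## Task

Take the hook rod from its stand, reach down into the deep narrow cleaning bath and catch the lift bar of the specimen carrier hanging inside; feel for the bar gently with the hook, because nobody has noted where along the carrier it is clamped. Lift the carrier out with the hook, never with the fingers, set it down gently and level in the middle of the drip tray, then unhook and hang the rod back on its stand. Do not force, tip or knock anything, and leave the other things on the bench where they are.

Things in the scene. Friction and masses are not known exactly. Their poses are not given: they have to be found in the camera images.
- hook_grip (a point): Hook rod, 120 g: centre of its red square handle (20 x 20 mm, 52 mm tall). z up the rod. Below this point: collar (30 mm diameter, 5 mm thick) with its underside at 33 mm, then an 8 mm round shank on the axis; at its foot a J hook running towards +y, throat floor at 125 mm, lowest surface at 133 mm, tip's top at 117 mm.
- hook_throat (a point): Middle of the hook's throat floor, 125 mm below and 8 mm to +y of the handle's centre; a caught bar rests here. Axes as hook_grip. The throat is clear from y = 4 to 12 mm off the shank's axis; the upturned tip is 8 mm thick, centred at y = 16 mm, its top 8 mm above the throat floor.
- hook: The whole hook rod; origin at the centre of the collar's underside, 33 mm below hook_grip; same axes.
- stand_seat (a point): Fork stand (dark post, aluminium fork, fixed): middle of the slot, at the top of the prongs, 150 mm above the bench; the centre of the collar's underside belongs here. Slot 16 mm wide, prongs 8 mm thick, open towards -x, flared ends reach x = -47 mm. Lift the rod 10 mm and draw it out 70 mm along -x; put it back the other way. The post is 56 mm away at +x.
- bath_mouth (a point): Drained cleaning bath (steel well in a white housing, fixed): middle of its mouth at the rim, 132 mm above the bench. z up. The well is 162 mm along y and 64 mm along x with upright walls; housing 96 x 202 mm outside.
- bath: The bath; origin on the bench under its middle; axes as bath_mouth. Two ledges 5 mm wide along the long sides, 86 mm below the rim, carry the carrier, which hangs there with 2.5 mm play at each end and 2 mm at each side.
- carrier_mid (a point): Specimen carrier (0.4 kg, varies): over the tray's middle, 60 mm above its underside, at lift bar height; in the bath 46 mm below the rim. z up. The lift bar (dark, 6 mm round, along x, peaked: 8 mm lower at its legs, x = +-19 mm) is clamped somewhere between y = -36 and +36 mm: not measured, differs each time, held by over 40 N. Free space under the bar down to 32 mm below this point.
- carrier: The carrier: steel tray 157 mm long (y), 60 mm wide over the flanges, with upright end plates (inner faces at y = +-75.5 mm, tops 5 mm above carrier_mid) and a clamped aluminium block holding two resin mounts and the lift bar. Origin under its middle, 60 mm below carrier_mid.
- drip_mid (a point): White drip tray with grey ribs (130 mm in x, 190 mm in y, rim 14 mm high, fixed): middle of the rib tops, 8 mm above the bench. The carrier stands on the ribs, carrier_mid then 60 mm above this point.
- drip_tray: The drip tray; origin on the bench under its middle; axes as drip_mid.
- ref_disc: Bystander: grey steel reference disc, 53 mm diameter, 13 mm high; origin under its centre.
- red_mount: Bystander: red resin specimen mount, 30 mm diameter, 21 mm high; origin under its centre.
- dish: Bystander: shallow white dish, 67 mm diameter, 14 mm high; origin under its centre.
- black_mount: Bystander: black resin specimen mount, 30 mm diameter, 22 mm high; origin under its centre.
Mind the look-alikes: they are no part of the job. What is meant by the hook is not green, and is the larger of those in its own colour.

How it is judged:
By the outcome, as a careful person would: the job done as asked, in the order asked, and still so for the second after the job is handed in, with the robot touching nothing.
It also fails if it takes over 72 s, if anything falls off the work surface, if the arm or the gripper's body presses on something with over 40 N, if the wrist force passes 120 N, or if a joint passes its speed limit or range.

## Robot

A 7-joint arm with a two-finger parallel gripper is mounted at the origin on a cart in front of the work surface, level with it; the furniture and walls round the work are solid. World frame = base frame: x ahead of the robot, y to its left, z up, the work surface at z = 0. Lengths are in m, angles in rad, forces in N, time in s.
With the tool pointing down it reaches from about 0.35 to 0.9 m from the base axis. Payload 7.2 kg.
Tool frame: the origin (TCP) lies at the very end of the fingers, on their centre line; the grasp point (between the pads) lies 19 mm behind it; z points along the fingers, y is the line along which they close (so a half turn about z gives the same grasp; the last joint's range is limited). The gripper opens to 85 mm and grips with 20 to 120 N. Pads are 22 mm wide; open, the fingers measure 114 mm over their backs; the gripper's body (76 mm by 85 mm) begins 54 mm behind the grasp point. The pads swing forward as they close: fully open they stand 13 mm farther back than shut.
Start: joints at [-1.316, 0.411, -0.013, 1.596, 0.006, 1.134, -0.082], TCP at [0.198, 0.593, 0.231] pointing down, gripper open.
Joint ranges: [-2.95, 2.95], [-0.29, 1.99], [-1.47, 1.44], [0.14, 2.54], [-1.03, 4.17], [0.13, 1.85], [-2.86, 2.86]. Speed limits (rad/s): [2.39, 2.39, 3.01, 3.01, 3.14, 3.14, 3.14].

## Interface

Orientations are given as a unit quaternion [x, y, z, w].
In Python, from bench import bot gives the robot as it stands. The module is installed in compiled form; this text tells all that it offers.
- The arm moves only by the tool carry_out, never from a script. Its argument "series" is a list of rows, each a list of 6 numbers: the shift along the tool's x, y, z in m, then the turn, a rotation vector about the tool's x, y, z in degrees. A call has 1 to 12 rows; each row shifts and turns the commanded pose from where the row before left it, along the tool's axes as they then stand; what a row does not reach is not made up. A row lasts 1/8 s, in which the tool goes at most 62.5 mm and 10.7 degrees, less where a joint would pass 70% of its speed; a pose out of reach is approached as far as the arm can. A call with a gripper value outside its range is refused whole. "claw" is the opening, from -1 (shut) to 1 (fully open), set as the call begins (left out, the last holds). The fingers move at their own pace and stop on an object; "force" is the grip in N (left out, the last holds). Time passes only in rows, so rows that do not move let the fingers close. It gives the time, the measured TCP pose, the force, the opening and the grip force at its end, in the units of the state.
- bot.state(): the state, without advancing time (a new reading comes with each control period).
- bot.read_camera(name): name is "scene" or "top" or "wrist"; returns a dict with "pixels" (480x640x3 uint8, red, green, blue), "mtx" (3x3 intrinsics, pixels), "pose" (4x4, takes a point from camera to world coordinates). Camera axes: x right, y down, z forward; pixel columns grow to the right and rows downward; lengths in m; the calibration is good to about 2 mm. A picture is of the moment at which its call begins. There is no depth.
- bot.close_job(): hands the job in; it is judged then, once.
The state is a dict: "clock": time; "joint_positions": joint angles; "dq": joint speeds; "joint_efforts": joint torques, N m; "tool_pos": TCP position; "eef_rot": TCP orientation; "force": force on the tool from outside, world axes, zero at the start; "moment": the same for the moment, N m; "opening": opening from 0.0 (shut) to 1.0 (fully open); "grip_force": force on a finger pad.
Only numpy, scipy, OpenCV 4.12 (cv2) and the standard library are available. Lean on these libraries where they do the work, as an engineer would, in place of code of your own. Each camera call takes 0.05 s, during which the arm holds its last target. There are 200 camera calls.

## Working session

There is one attempt and no reset: what is moved stays moved. The work goes in short steps, Python scripts to look and compute and a tool call to move; the robot and the scene stay as the last step left them, time stands still between calls to the robot, and variables do not carry over. Pictures are saved under pics/ and viewed, at most 10 in all, crops included, and the job is handed in when it is done.

Besides the shell and the picture viewer there is one more tool, called after "Emit:" by a JSON object that holds its "fn" and its "kwargs", one argument or row to a line. carry_out: Moves the arm, as the interface text tells. Its arguments: {"type":"object","properties":{"series":{"type":"array"},"claw":{"type":"number"},"force":{"type":"number"}},"required":["series"]}

```bash
mkdir -p pics
python3 - <<'E'
from bench import bot
import cv2,numpy as np,pickle
print(bot.state())
for n in ["scene","top"]:
    r=bot.read_camera(n); pickle.dump(r,open(n+'0.pkl','wb'))
    cv2.imwrite(f'pics/{n}0.png',r['pixels'][:,:,::-1]); print(n,np.round(r['mtx'],1).tolist(),np.round(r['pose'],3).tolist())
E
```

```text
{'clock': 0.0, 'joint_positions': array([-1.31620917,  0.41192592, -0.01272726,  1.59702925,  0.00560317,
        1.1343565 , -0.0822331 ]), 'dq': array([-0.00111993, -0.00157532, -0.00183041, -0.00076379,  0.00210077,
       -0.00017253,  0.00022004]), 'joint_efforts': array([-3.04132882e-04, -6.00625134e+01,  6.82304464e-01, -2.99412239e+01,
        1.39032121e-02,  1.06632756e-02,  7.96845853e-06]), 'tool_pos': array([0.19812828, 0.59222764, 0.23044287]), 'eef_rot': array([ 1.60690432e-01,  9.87004497e-01, -8.38117943e-04, -7.73225464e-05]), 'force': array([ 0.14094864,  0.47698057, -1.10951048]), 'moment': array([-0.00969702,  0.00229355,  0.04038638]), 'grip_force': 0.0, 'opening': 0.9989551683366852}
scene [[493.8, 0.0, 319.7], [0.0, 493.8, 242.9], [0.0, 0.0, 1.0]] [[0.59, -0.571, 0.571, -0.091], [-0.807, -0.402, 0.433, -0.414], [-0.018, -0.716, -0.698, 0.9], [0.0, 0.0, 0.0, 1.0]]
top [[451.3, 0.0, 323.4], [0.0, 451.3, 239.4], [0.0, 0.0, 1.0]] [[0.117, -0.97, 0.211, 0.28], [-0.993, -0.115, 0.023, 0.022], [0.002, -0.213, -0.977, 1.291], [0.0, 0.0, 0.0, 1.0]]
```

View pics/scene0.png

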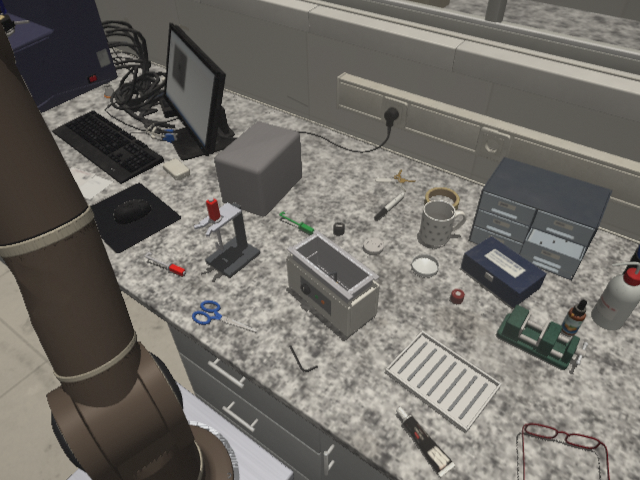

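View pics/top0.png

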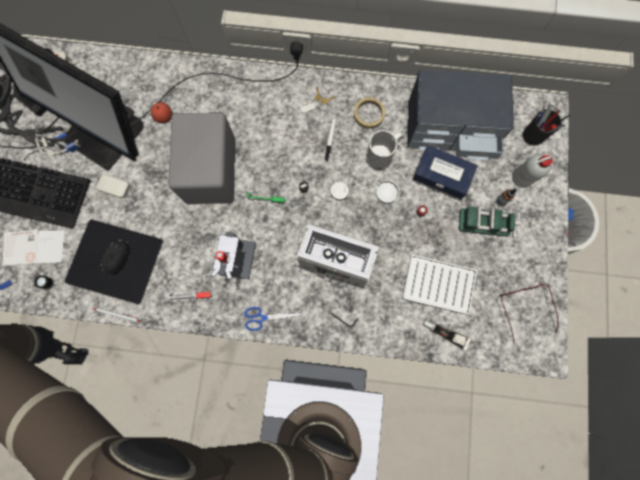

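The scene view shows a red handle on the fork stand at (212,209), the bath at (333,283) and the drip tray at (443,378).

Candidates for the hook in the scene view:
- Red upright handle on the fork stand, (212,209). This matches the description.
- Red screwdriver lying on the bench, (178,269).
- Green screwdriver, (297,225).
- Hex key, (302,358).

I choose the one on the stand and will check it in a close crop.

```bash
cat > h.py <<'E'
import cv2,numpy as np,pickle
def load(n): return pickle.load(open(n,'rb'))
def ray(r,u,v):
    d=np.linalg.inv(r['mtx'])@[u,v,1]; P=r['pose']; return P[:3,3],P[:3,:3]@d
def plane(r,u,v,z):
    o,d=ray(r,u,v); return o+d*(z-o[2])/d[2]
def proj(r,p):
    P=r['pose'];c=P[:3,:3].T@(np.array(p)-P[:3,3]);q=r['mtx']@c;return q[:2]/q[2]
def tri(rs,uvs):
    A=np.zeros((3,3));b=np.zeros(3);L=[]
    for r,(u,v) in zip(rs,uvs):
        o,d=ray(r,u,v);d=d/np.linalg.norm(d);M=np.eye(3)-np.outer(d,d);A+=M;b+=M@o
    x=np.linalg.solve(A,b);return x
def crop(r,x0,y0,w,h,k): return cv2.resize(r['pixels'][y0:y0+h,x0:x0+w,::-1],None,fx=k,fy=k,interpolation=cv2.INTER_CUBIC)
E
python3 - <<'E'
from h import *
s=load('scene0.pkl');t=load('top0.pkl')
a=crop(s,190,190,80,90,5);b=crop(t,200,220,80,90,5)
cv2.imwrite('pics/c1.png',np.hstack([a,b]))
for n,r in(('s',s),('t',t)):
    hsv=cv2.cvtColor(r['pixels'],cv2.COLOR_RGB2HSV)
    m=(((hsv[...,0]<8)|(hsv[...,0]>172))&(hsv[...,1]>150)&(hsv[...,2]>60)).astype('u1')*255
    k,_,st,c=cv2.connectedComponentsWithStats(m)
    print(n,[(st[i].tolist(),c[i].round(1).tolist()) for i in range(1,k) if st[i][4]>25])
E
```

```text
s [([90, 76, 6, 6, 27], [92.6, 78.4]), ([206, 199, 14, 21, 182], [213.1, 209.2]), ([169, 264, 16, 12, 103], [176.3, 269.3]), ([624, 268, 16, 17, 206], [632.1, 276.6])]
t [([152, 103, 19, 19, 267], [160.9, 112.5]), ([544, 114, 13, 12, 34], [549.9, 119.2]), ([546, 124, 10, 7, 36], [550.7, 126.8]), ([541, 160, 11, 6, 39], [546.1, 162.7]), ([219, 253, 7, 8, 29], [222.8, 257.5]), ([197, 293, 13, 5, 52], [202.5, 294.8])]
```

View pics/c1.png

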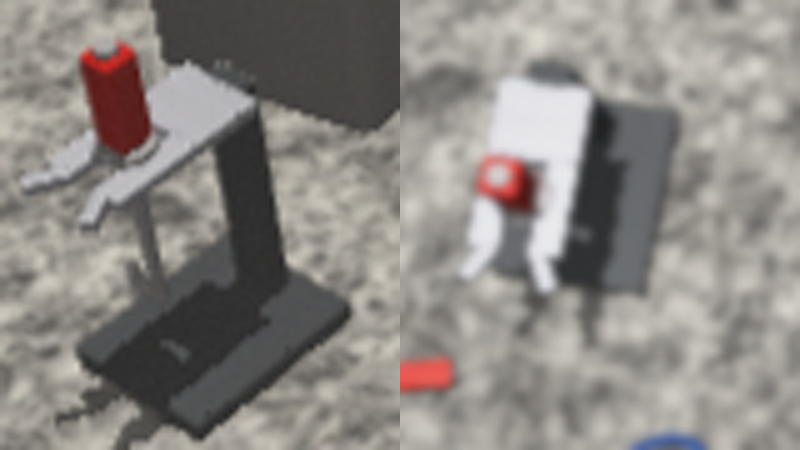

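The crop confirms the red square handle hanging in the fork by its collar: fork opening towards the robot, handle top near scene (211,200) and the hook's tip on the +y side. Now the positions.

Run:
```python
from h import *
s=load('scene0.pkl');t=load('top0.pkl')
S=lambda u,v:(190+u/5,190+v/5)
T=lambda u,v:(200+(u-400)/5,220+v/5)
pr=lambda n,x:print(n,np.round(x,4))
pr('tri handle top',tri([s,t],[S(107,50),T(498,178)]))
for n,p in dict(rl=(500,80),rr=(592,92),pl=(463,275),pr=(545,290),fl=(482,205),fr=(536,245),fr2=(568,260)).items(): pr(n,plane(t,*T(*p),.150))
for n,p in dict(rr=(190,65),rc=(258,105),tipl=(22,185),tipr=(88,222),handbot=(125,150)).items(): pr('s '+n,plane(s,*S(*p),.150))
# white blobs: tray, bath
for n,r in(('s',s),('t',t)):
    hsv=cv2.cvtColor(r['pixels'],cv2.COLOR_RGB2HSV)
    m=((hsv[...,1]<25)&(hsv[...,2]>(195 if n=='t' else 185))).astype('u1')*255
    m=cv2.morphologyEx(m,cv2.MORPH_CLOSE,np.ones((7,7)))
    m=cv2.morphologyEx(m,cv2.MORPH_OPEN,np.ones((5,5)))
    for c in cv2.findContours(m,0,2)[0]:
        if cv2.contourArea(c)>700: 
            b=cv2.boxPoints(cv2.minAreaRect(c)); print(n,cv2.contourArea(c),b.round(1).tolist())
            pr(' z.014',[plane(r,*q,.014)[:2] for q in b]);pr(' z.132',[plane(r,*q,.132)[:2] for q in b])
cv2.imwrite('pics/c2.png',np.vstack([np.hstack([crop(s,280,228,105,75,4),crop(t,290,220,95,75,4)]),np.hstack([crop(s,380,330,105,75,4),crop(t,395,248,95,75,4)])]))
```

```text
tri handle top [0.4453 0.2932 0.2081]
rl [0.5041 0.3161 0.15  ]
rr [0.5034 0.2678 0.15  ]
pl [0.4015 0.318  0.15  ]
pr [0.3988 0.2754 0.15  ]
fl [0.4382 0.3144 0.15  ]
fr [0.4211 0.2836 0.15  ]
fr2 [0.4154 0.2662 0.15  ]
s rr [0.5062 0.3108 0.15  ]
s rc [0.5032 0.264  0.15  ]
s tipl [0.4003 0.314  0.15  ]
s tipr [0.4001 0.2717 0.15  ]
s handbot [0.4444 0.2927 0.15  ]
s 2522.5 [[163.1999969482422, 420.1000061035156], [185.8000030517578, 390.6000061035156], [292.20001220703125, 472.20001220703125], [269.6000061035156, 501.70001220703125]]
 z.014 [[ 0.0756  0.0943]
 [ 0.1429  0.1051]
 [ 0.1434 -0.1633]
 [ 0.0837 -0.1624]]
 z.132 [[ 0.0533  0.0266]
 [ 0.1117  0.036 ]
 [ 0.1122 -0.1967]
 [ 0.0604 -0.1959]]
s 1003.0 [[336.5, 406.5], [346.5, 376.5], [411.0, 398.0], [401.0, 428.0]]
 z.014 [[ 0.289  -0.1561]
 [ 0.3537 -0.1356]
 [ 0.3876 -0.2633]
 [ 0.3236 -0.2773]]
 z.132 [[ 0.2384 -0.1904]
 [ 0.2944 -0.1727]
 [ 0.3238 -0.2833]
 [ 0.2684 -0.2955]]
s 6555.5 [[372.29998779296875, 363.29998779296875], [433.1000061035156, 308.5], [514.9000244140625, 399.29998779296875], [454.1000061035156, 454.10
[... 1542 characters left out ...]
998779296875, 246.1999969482422], [371.20001220703125, 277.79998779296875]]
 z.014 [[ 0.4798  0.1517]
 [ 0.574   0.1465]
 [ 0.5542 -0.1046]
 [ 0.4611 -0.0957]]
 z.132 [[ 0.4614  0.1397]
 [ 0.5468  0.135 ]
 [ 0.5288 -0.0929]
 [ 0.4443 -0.0848]]
t 1923.5 [[-0.0, 230.0], [65.0, 230.0], [65.0, 264.0], [0.0, 264.0]]
 z.014 [[0.4734 0.9888]
 [0.4956 0.8014]
 [0.3978 0.7776]
 [0.376  0.962 ]]
 z.132 [[0.4555 0.8994]
 [0.4757 0.7293]
 [0.3869 0.7078]
 [0.3671 0.8751]]
t 1812.5 [[467.0, 0.0], [639.0, 0.0], [639.0, 19.0], [467.0, 19.0]]
 z.014 [[ 1.4083 -0.3209]
 [ 1.4751 -0.8811]
 [ 1.403  -0.8789]
 [ 1.337  -0.3245]]
 z.132 [[ 1.304  -0.2892]
 [ 1.3647 -0.7977]
 [ 1.2992 -0.7957]
 [ 1.2393 -0.2925]]
```

View pics/c2.png

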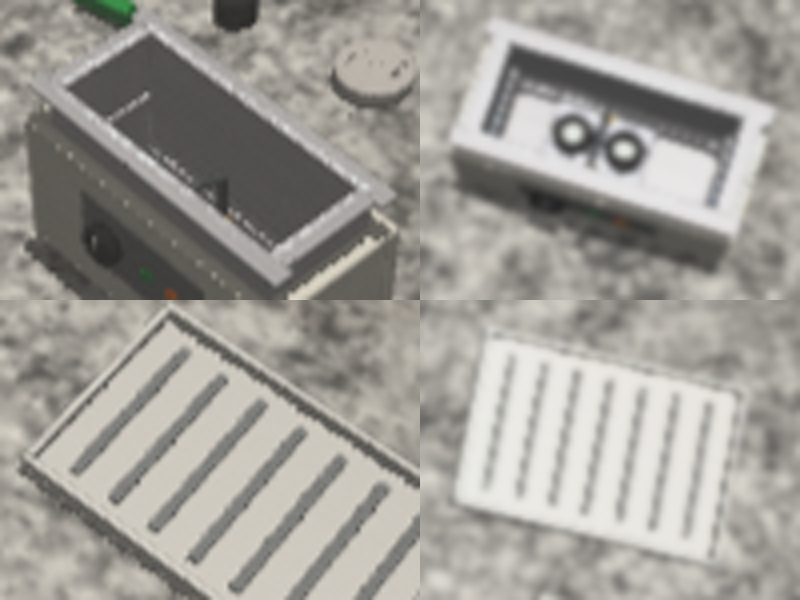

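The bath rim is clear in both views, and in the top view a dark bar lies between the two round mounts near (440,253). The tray's corners are visible too. Now the rim and tray corners.

Run:
```python
from h import *
s=load('scene0.pkl');t=load('top0.pkl')
S=lambda u,v:(280+u/4,228+v/4); T=lambda u,v:(290+(u-420)/4,220+v/4)
S2=lambda u,v:(380+u/4,330+(v-300)/4); T2=lambda u,v:(395+(u-420)/4,248+(v-300)/4)
def rect(name,r,pts,z):
    p=np.array([plane(r,*q,z)[:2] for q in pts]); c=p.mean(0)
    a=(p[1]-p[0]+p[2]-p[3])/2; b=(p[3]-p[0]+p[2]-p[1])/2
    print(name,c.round(4),'len',np.linalg.norm(a).round(4),np.linalg.norm(b).round(4),'yaw long',np.degrees(np.arctan2(a[0],-a[1])).round(2),np.degrees(np.arctan2(-b[1],-b[0])).round(2))
rect('bath out top',t,[T(*q) for q in[(492,22),(775,105),(738,235),(455,142)]],.132)
rect('bath in top',t,[T(*q) for q in[(512,45),(745,120),(722,205),(485,133)]],.132)
rect('bath in scn',s,[S(*q) for q in[(150,37),(362,185),(275,250),(62,85)]],.132)
rect('tray top',t,[T2(*q) for q in[(488,330),(742,392),(712,562),(457,500)]],.014)
u=np.array([[168,308],[20,462]])
print('tray scn corner',[plane(s,*S2(*q),.014).round(4) for q in u])
# full tray in scene: corners from original picture
hsv=cv2.cvtColor(s['pixels'],cv2.COLOR_RGB2HSV)
m=((hsv[...,1]<30)&(hsv[...,2]>150)).astype('u1')*255;m=cv2.morphologyEx(m,2,np.ones((3,3)))
sub=np.zeros_like(m);sub[325:432,380:505]=m[325:432,380:505];sub=cv2.morphologyEx(sub,3,np.ones((9,9)))
c=max(cv2.findContours(sub,0,2)[0],key=cv2.contourArea);h=cv2.convexHull(c);q=cv2.approxPolyDP(h,8,True)[:,0];print(q.tolist(),[plane(s,*x,.014)[:2].round(4).tolist() for x in q])
```

```text
bath out top [0.5035 0.0063] len 0.1935 0.0867 yaw long -10.84 -9.91
bath in top [0.5035 0.0055] len 0.1608 0.0599 yaw long -10.96 -9.51
bath in scn [0.505  0.0061] len 0.1618 0.0626 yaw long -10.2 -13.55
tray top [ 0.4655 -0.291 ] len 0.1834 0.124 yaw long -7.16 -6.45
tray scn corner [array([ 0.5379, -0.2079,  0.014 ]), array([ 0.4104, -0.1914,  0.014 ])]
[[497, 325], [504, 431], [380, 431], [380, 325]] [[0.6488, -0.3318], [0.4287, -0.4333], [0.2961, -0.2488], [0.5013, -0.1245]]
```

Emit:
{"fn": "carry_out", "kwargs": {
  "series": [
    [-0.036, -0.022, -0.01, 0, 0, 0],
    [-0.036, -0.022, -0.01, 0, 0, 0],
    [-0.036, -0.022, -0.01, 0, 0, 0],
    [-0.036, -0.022, -0.01, 0, 0, 0],
    [-0.036, -0.022, -0.01, 0, 0, 0],
    [-0.036, -0.022, -0.01, 0, 0, 0],
    [-0.036, -0.022, -0.01, 0, 0, 0],
    [-0.036, -0.022, -0.01, 0, 0, 0],
    [-0.036, -0.022, -0.01, 0, 0, 0],
    [0, 0, 0, 0, 0, -9.2],
    [0, 0, 0, 0, 0, -9.2],
    [0, 0, 0, 0, 0, 0]
  ],
  "claw": 1
}}

```text
clock: 1.6
tool_pos: [0.4426, 0.302, 0.321]
eef_rot: [0.001, 1.0, -0.0, -0.0]
force: [0.4, 0.2, 0.0]
opening: 0.999
grip_force: 0.0
```

```bash
cat >> h.py <<'E'
from scipy.spatial.transform import Rotation as R
def go(st,p,yaw):
    "shift in tool axes to TCP p, turn to tool-y yaw (deg, about world z)"
    Rt=R.from_quat(st['eef_rot']); d=Rt.inv().apply(np.array(p)-st['tool_pos'])
    y=Rt.apply([0,1,0]); now=np.degrees(np.arctan2(-y[0],y[1]))
    Rw=R.from_euler('z',yaw,degrees=True)*R.from_matrix(np.diag([-1,1,-1])); tv=np.degrees((Rt.inv()*Rw).as_rotvec())
    print('pos',st['tool_pos'].round(4),'yaw',now.round(2),'F',st['force'].round(2),'t',round(st['clock'],2),'shift',d.round(4),'turn',tv.round(2))
def snap(n,f):
    from bench import bot
    r=bot.read_camera(n);pickle.dump(r,open(f+'.pkl','wb'));return r
E
python3 - <<'E'
from h import *; from bench import bot
r=snap('wrist','w1');go(bot.state(),[.4455,.293,.164],0)
print(r['mtx'].round(1).tolist(),r['pose'].round(3).tolist())
for p in [(.4453,.2932,.209),(.447,.293,.15)]:print(proj(r,p))
cv2.imwrite('pics/w1.png',r['pixels'][:,:,::-1])
E
```

```text
pos [0.4426 0.302  0.321 ] yaw -0.3 F [ 0.06  0.18 -0.39] t 1.65 shift [-0.003 -0.009  0.157] turn [-0.02 -0.03 -0.3 ]
[[356.4, 0.0, 316.6], [0.0, 356.4, 239.7], [0.0, 0.0, 1.0]] [[0.002, 0.961, 0.275, 0.373], [1.0, -0.001, -0.001, 0.304], [-0.001, 0.275, -0.961, 0.464], [0.0, 0.0, 0.0, 1.0]]
[303.15639194 239.18515625]
[305.39223108 223.14163421]
```

View pics/w1.png

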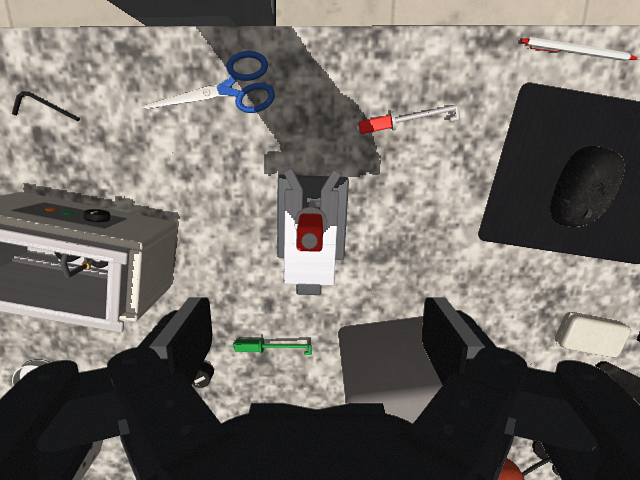

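The wrist view has the red handle at (309,232) in the fork, with the bath at left. The fork edges run straight down the image, so its yaw is about 0. I'll descend part way and re-measure.

Emit:
{"fn": "carry_out", "kwargs": {
  "series": [
    [-0.0015, -0.003, 0.03, 0, 0, 0],
    [-0.0015, -0.003, 0.03, 0, 0, -0.3],
    [0, 0, 0.01, 0, 0, 0],
    [0, 0, 0, 0, 0, 0]
  ]
}}

```text
clock: 2.15
tool_pos: [0.4455, 0.2963, 0.2511]
eef_rot: [-0.001, 1.0, -0.0, -0.0]
force: [-0.2, 0.5, 0.3]
opening: 1.0
grip_force: 0.0
```

Run:
```python
from h import *; from bench import bot
r=snap('wrist','w2');go(bot.state(),[.4455,.296,.164],0)
hsv=cv2.cvtColor(r['pixels'],cv2.COLOR_RGB2HSV)
m=(((hsv[...,0]<8)|(hsv[...,0]>172))&(hsv[...,1]>140)&(hsv[...,2]>50)).astype('u1')*255
k,_,st,c=cv2.connectedComponentsWithStats(m)
print([(st[i].tolist(),c[i].round(1).tolist()) for i in range(1,k) if st[i][4]>80])
i=max((i for i in range(1,k)),key=lambda i:st[i][4]*(abs(c[i][0]-312)<60)); x,y,w,h,_=st[i]
cv2.imwrite('pics/w2.png',crop(r,x-60,y-60,160,150,5))
print(x-60,y-60)
for v in (x,x+w):print(plane(r,v,y+h,.209))
```

```text
pos [0.4459 0.2966 0.2519] yaw 0.15 F [-0.11 -0.27 -0.51] t 2.2 shift [ 0.0004 -0.0006  0.0879] turn [0.02 0.02 0.15]
[([372, 108, 41, 23, 598], [392.0, 119.0]), ([300, 230, 35, 54, 1355], [316.8, 253.8])]
240 170
[0.45446493 0.28839776 0.209     ]
[0.45438194 0.30800919 0.209     ]
```

View pics/w2.png

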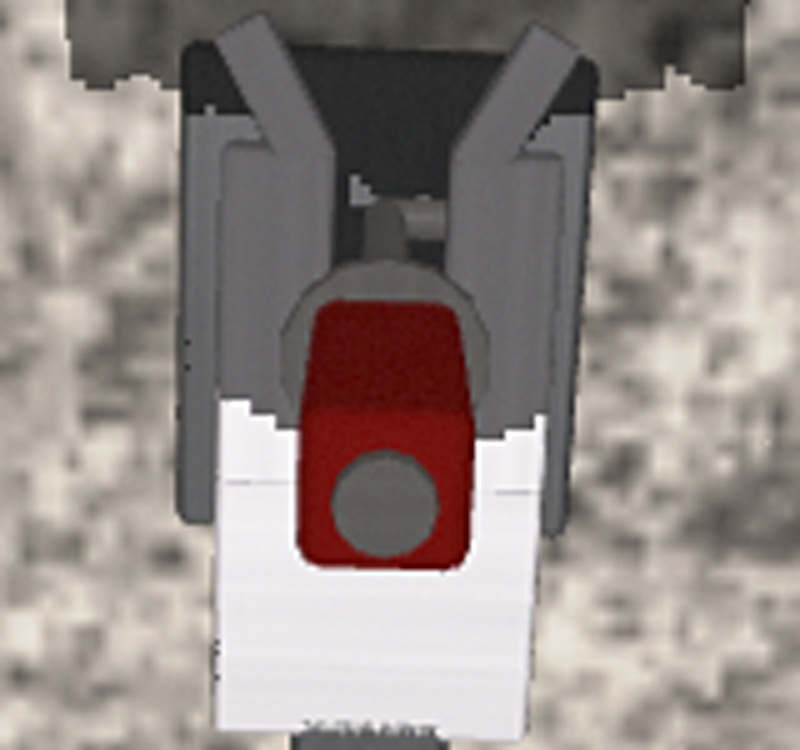

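The crop shows the handle and the hook foot pointing right (+y), both turned about -1.7° along with the fork. I'll go down and grip.

Emit:
{"fn": "carry_out", "kwargs": {
  "series": [
    [0.001, 0.001, 0.02, 0, 0, 1.8],
    [0, 0, 0.02, 0, 0, 0],
    [0, 0, 0.02, 0, 0, 0],
    [0, 0, 0.017, 0, 0, 0],
    [0, 0, 0.01, 0, 0, 0],
    [0, 0, 0, 0, 0, 0]
  ]
}}

```text
clock: 2.95
tool_pos: [0.4448, 0.2974, 0.1645]
eef_rot: [0.014, 1.0, 0.0, 0.0]
force: [0.5, -0.1, 0.1]
opening: 0.999
grip_force: 0.0
```

Emit:
{"fn": "carry_out", "kwargs": {
  "series": [
    [0, 0, 0, 0, 0, 0],
    [0, 0, 0, 0, 0, 0],
    [0, 0, 0, 0, 0, 0],
    [0, 0, 0, 0, 0, 0],
    [0, 0, 0, 0, 0, 0],
    [0, 0, 0, 0, 0, 0],
    [0, 0, 0, 0, 0, 0],
    [0, 0, 0, 0, 0, 0]
  ],
  "claw": -1,
  "force": 60
}}

```text
clock: 3.95
tool_pos: [0.4449, 0.2973, 0.1646]
eef_rot: [0.014, 1.0, 0.0, 0.0]
force: [-1.9, -0.8, 6.4]
opening: 0.226
grip_force: 58.7
```

Run:
```python
from h import *; from bench import bot
st=bot.state();go(st,[.4455,.297,.174],-1.7);print(st['moment'].round(3),st['opening'],st['grip_force'])
```

```text
pos [0.4449 0.2973 0.1646] yaw -1.6 F [-1.91 -0.75  6.43] t 3.95 shift [-0.0006 -0.0002 -0.0094] turn [0.02 0.02 0.1 ]
[-0.113  0.233  0.049] 0.22570577456649757 58.743000626564026
```

Emit:
{"fn": "carry_out", "kwargs": {
  "series": [
    [0, 0, -0.005, 0, 0, 0],
    [0, 0, -0.005, 0, 0, 0],
    [0, 0, 0, 0, 0, 0],
    [0.01, 0, 0, 0, 0, 0],
    [0.02, 0, 0, 0, 0, 0],
    [0.02, 0, 0, 0, 0, 0],
    [0.02, 0, 0, 0, 0, 0],
    [0.01, 0, 0, 0, 0, 0],
    [0, 0, -0.03, 0, 0, 0],
    [0, 0, -0.04, 0, 0, 0],
    [0, 0, -0.04, 0, 0, 0],
    [0, 0, 0, 0, 0, 0]
  ]
}}

```text
clock: 5.45
tool_pos: [0.3658, 0.3005, 0.2873]
eef_rot: [0.014, 1.0, 0.002, 0.002]
force: [-0.5, 0.0, -1.5]
opening: 0.223
grip_force: 58.9
```

Run:
```python
from h import *; from bench import bot
st=bot.state()
th=np.radians(-10.6);y=np.array([-np.sin(th),np.cos(th)]);c=np.array([.504,.006]);print(y)
go(st,[*(c+y*-0.05),.30],-10.6);print(st['moment'].round(3),st['opening'])
t=snap('top','t1');s=snap('scene','s1')
cv2.imwrite('pics/c3.png',np.hstack([crop(s,280,225,110,100,4),cv2.resize(crop(t,295,225,85,75,4),(340,300)).copy() if 0 else cv2.copyMakeBorder(crop(t,295,225,90,65,4),0,140,0,0,0)]))
T=lambda u,v:(290+(u-420)/4,220+v/4)
tt=load('top0.pkl')
for q in[(610,115),(602,140),(595,165)]:
  p=plane(tt,*T(*q),.086)[:2];print(p,(p-c)@y)
```

```text
[0.18395135 0.98293535]
pos [0.3658 0.3005 0.2873] yaw -1.61 F [-0.51  0.02 -1.46] t 5.45 shift [-0.1386 -0.3398 -0.0137] turn [0.28 0.22 8.99]
[-0.019  0.025 -0.056] 0.22331536557286868
[0.51910685 0.00941872] 0.006139304163324208
[0.50130366 0.01289851] 0.0062847936907951775
[0.48368623 0.01568606] 0.0057840292033441675
```

View pics/c3.png

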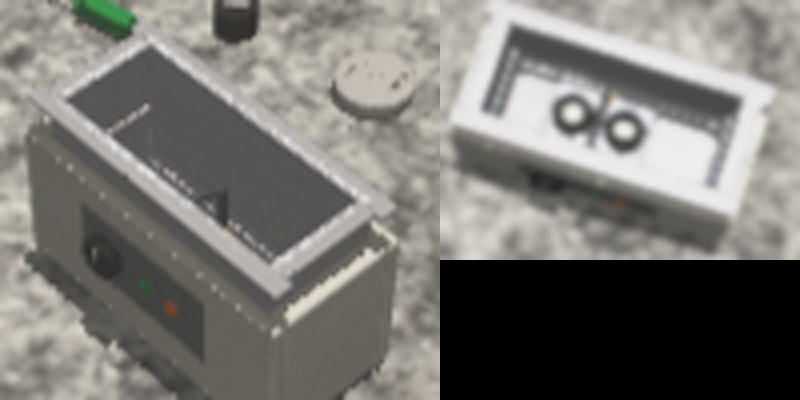

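The pictures show the empty stand side clear and the carrier in the well, with the dark bar between the two mounts near top (335,255), about 6 mm towards +y of the bath's middle. I'll go above a spot on its -y side.

Emit:
{"fn": "carry_out", "kwargs": {
  "series": [
    [-0.01, -0.028, -0.002, 0, 0, 0],
    [-0.018, -0.04, -0.002, 0, 0, 0],
    [-0.018, -0.04, -0.002, 0, 0, 0],
    [-0.018, -0.04, -0.002, 0, 0, 0],
    [-0.018, -0.04, -0.002, 0, 0, 0],
    [-0.018, -0.04, -0.002, 0, 0, 0],
    [-0.018, -0.04, -0.001, 0, 0, 0],
    [-0.018, -0.04, 0, 0, 0, 0],
    [-0.006, -0.01, 0, 0, 0, 0],
    [0, 0, 0, 0.15, 0.1, 4.5],
    [0, 0, 0, 0.1, 0.1, 4.5],
    [0, 0, 0, 0, 0, 0]
  ]
}}

```text
clock: 7.05
tool_pos: [0.4973, -0.0216, 0.2962]
eef_rot: [0.092, 0.996, -0.002, -0.003]
force: [0.4, 0.3, -1.6]
opening: 0.226
grip_force: 58.8
```

Run:
```python
from h import *; from bench import bot
st=bot.state()
go(st,[.4988,-.0215,.30],-10.6)
w=snap('wrist','w3');t=snap('top','t2');s=snap('scene','s2')
cv2.imwrite('pics/c4.png',np.hstack([crop(w,120,0,400,300,1.0)]) if 0 else crop(w,100,0,400,300,2))
print([proj(w,(.504+a*.983+b*.184,.006-a*.184+b*.983,.132)).round(1).tolist() for a,b in((-.032,-.081),(-.032,.081),(.032,.081),(.032,-.081))])
```

```text
pos [ 0.4973 -0.0216  0.2962] yaw -10.51 F [ 0.44  0.3  -1.56] t 7.05 shift [-0.0015  0.0003 -0.0038] turn [-0.29 -0.29  0.09]
[[255.1, 186.3], [443.6, 187.0], [436.6, 257.8], [258.2, 256.9]]
```

View pics/c4.png

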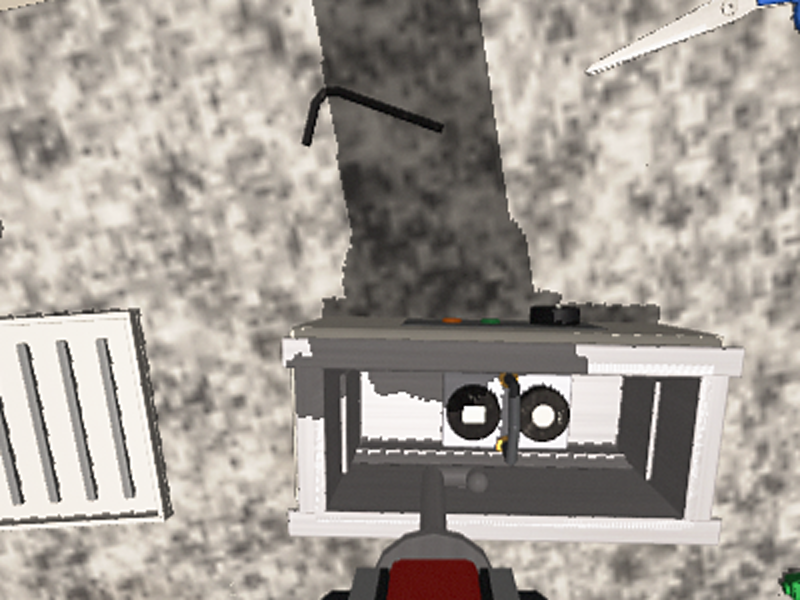

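The wrist view shows the hook's foot at about (335,240), the well mouth inside (263..447, 186..257), and the dark bar at (355,208) between the mounts. Casting these rays to refine.

Run:
```python
from h import *
w=load('w3.pkl');t=load('top0.pkl')
W=lambda u,v:(100+u/2,v/2)
p=np.array([plane(w,*W(*q),.132)[:2] for q in[(326,370),(701,378),(690,517),(326,512)]])
c=p.mean(0);a=(p[1]-p[0]+p[2]-p[3])/2;b=(p[3]-p[0]+p[2]-p[1])/2
print(p.round(4),c,np.linalg.norm(a),np.linalg.norm(b),np.degrees(np.arctan2(-a[0],a[1])),np.degrees(np.arctan2(b[1],b[0])))
# outer rim corners
po=np.array([plane(w,*W(*q),.132)[:2] for q in[(284,364),(743,374),(718,540),(290,532)]]);print('out',po.mean(0),po.round(4).tolist())
th=np.radians(-11);y=np.array([-np.sin(th),np.cos(th)])
for q,z in[((511,410),.086),((510,380),.081),((511,455),.081)]:
  x=plane(w,*W(*q),z)[:2];print('bar',x,'rel y',(x-c)@y)
# hook tip (top z = TCP-.098) and shank
print('tip',plane(w,*W(478,481),.2962-.098), 'expect', np.array([.4973,-.0216])+.016*y)
print('tri bar',tri([t,w],[(290+182/4,220+140/4),W(511,415)]))
print('tri well c',tri([t,w],[(336.5,251.4),(354.6,221.5)]))
```

```text
[[ 0.4578 -0.0608]
 [ 0.4902  0.0972]
 [ 0.5524  0.0872]
 [ 0.5205 -0.075 ]] [0.50521226 0.01216254] 0.16327184513824405 0.06363813457279197 -11.370237873707124 -10.968892133570236
out [0.50912053 0.01064214] [[0.452, -0.0779], [0.4917, 0.115], [0.5658, 0.0988], [0.5269, -0.0933]]
bar [0.49822289 0.01802026] rel y 0.0044164593285230805
bar [0.48403739 0.02019356] rel y 0.003843113319313635
bar [0.52246367 0.01479722] rel y 0.005877993206701277
tip [ 0.49923601 -0.00512105  0.1982    ] expect [ 0.50035294 -0.00589397]
tri bar [0.49001792 0.01351044 0.14302931]
tri well c [0.50158035 0.01154714 0.13930114]
```

Emit:
{"fn": "carry_out", "kwargs": {
  "series": [
    [-0.0012, 0.0059, 0, -0.15, -0.15, 0.6],
    [0, 0, 0.02, 0, 0, 0],
    [0, 0, 0.025, 0, 0, 0],
    [0, 0, 0.025, 0, 0, 0],
    [0, 0, 0.02, 0, 0, 0],
    [0, 0, 0, 0, 0, 0]
  ]
}}

```text
clock: 7.95
tool_pos: [0.4992, -0.0166, 0.2061]
eef_rot: [0.097, 0.995, -0.001, -0.002]
force: [-1.2, 0.3, -0.8]
opening: 0.223
grip_force: 58.9
```

Emit:
{"fn": "carry_out", "kwargs": {
  "series": [
    [0, 0, 0.008, 0, 0, 0],
    [0, 0, 0.008, 0, 0, 0],
    [0, 0, 0.008, 0, 0, 0],
    [0, 0, 0.008, 0, 0, 0],
    [0, 0, 0, 0, 0, 0],
    [0, 0, 0, 0, 0, 0]
  ]
}}

```text
clock: 8.7
tool_pos: [0.5001, -0.0172, 0.1754]
eef_rot: [0.098, 0.995, -0.001, -0.0]
force: [-0.5, -0.8, -0.8]
opening: 0.227
grip_force: 58.9
```

Run:
```python
from h import *; from bench import bot
st=bot.state()
go(st,[.4996,-.016,.174],-11.1);print(st['moment'].round(3),st['force'].round(2))
```

```text
pos [ 0.5001 -0.0172  0.1754] yaw -11.2 F [-0.52 -0.76 -0.75] t 8.7 shift [0.0007 0.001  0.0014] turn [-0.12 -0.02 -0.1 ]
[ 0.005 -0.019  0.05 ] [-0.52 -0.76 -0.75]
```

No contact so far. Sweeping towards +y under the bar.

Emit:
{"fn": "carry_out", "kwargs": {
  "series": [
    [0, 0.003, 0.001, 0, 0, 0],
    [0, 0.003, 0, 0, 0, 0],
    [0, 0.003, 0, 0, 0, 0],
    [0, 0.003, 0, 0, 0, 0],
    [0, 0, 0, 0, 0, 0]
  ]
}}

```text
clock: 9.32
tool_pos: [0.5024, -0.005, 0.1742]
eef_rot: [0.097, 0.995, -0.001, -0.0]
force: [0.7, 0.4, -1.7]
opening: 0.228
grip_force: 58.9
```

Emit:
{"fn": "carry_out", "kwargs": {
  "series": [
    [0, 0.002, 0, 0, 0, 0],
    [0, 0.002, 0, 0, 0, 0],
    [0, 0.002, 0, 0, 0, 0],
    [0, 0, 0, 0, 0, 0]
  ]
}}

```text
clock: 9.82
tool_pos: [0.5036, 0.0008, 0.1742]
eef_rot: [0.097, 0.995, -0.001, -0.0]
force: [-0.4, -0.7, -0.8]
opening: 0.228
grip_force: 58.9
```

Emit:
{"fn": "carry_out", "kwargs": {
  "series": [
    [0, 0.001, 0, 0, 0, 0],
    [0, 0.001, 0, 0, 0, 0],
    [0, 0.001, 0, 0, 0, 0],
    [0, 0, 0, 0, 0, 0]
  ]
}}

```text
clock: 10.32
tool_pos: [0.5041, 0.0036, 0.1742]
eef_rot: [0.097, 0.995, -0.001, -0.0]
force: [-0.2, 1.2, -0.9]
opening: 0.228
grip_force: 58.9
```

Emit:
{"fn": "carry_out", "kwargs": {
  "series": [
    [0, 0.001, 0, 0, 0, 0],
    [0, 0.001, 0, 0, 0, 0],
    [0, 0.001, 0, 0, 0, 0],
    [0, 0, 0, 0, 0, 0]
  ]
}}

```text
clock: 10.82
tool_pos: [0.5047, 0.0066, 0.1742]
eef_rot: [0.097, 0.995, -0.001, -0.0]
force: [-0.8, 1.0, -0.9]
opening: 0.223
grip_force: 58.9
```

Run:
```python
from h import *; from bench import bot
st=bot.state()
go(st,[.5041,.009,.174],-11.1);print(st['moment'].round(3),st['force'].round(2))
w=snap('wrist','w4');st=bot.state();print(st['moment'].round(3),st['force'].round(2))
cv2.imwrite('pics/c5.png',crop(w,230,150,260,140,3))
```

```text
pos [0.5047 0.0066 0.1742] yaw -11.19 F [-0.77  1.01 -0.88] t 10.82 shift [0.0011 0.0023 0.0002] turn [-0.11 -0.03 -0.09]
[0.036 0.062 0.003] [-0.77  1.01 -0.88]
[-0.024  0.01   0.   ] [-0.06 -0.62 -1.49]
```

View pics/c5.png

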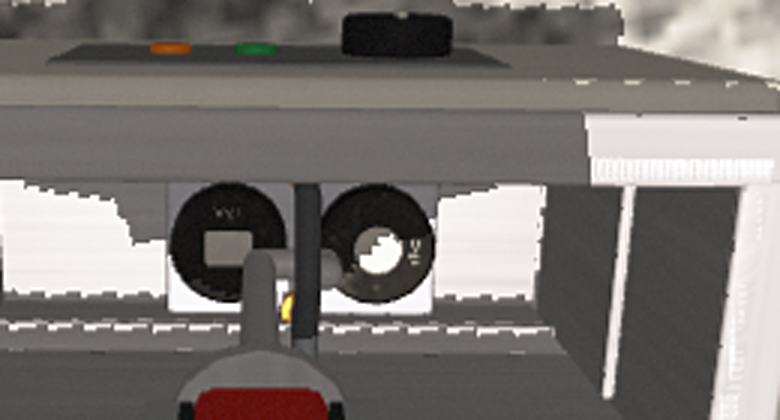

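The hook now passes under the bar: the shank is at crop (260,300) and the bar at (306,260), leaving about 3.5 mm between them. I'll feel for the touch in small steps.

Emit:
{"fn": "carry_out", "kwargs": {
  "series": [
    [0, 0.001, 0, 0, 0, 0],
    [0, 0.001, 0, 0, 0, 0],
    [0, 0.0005, 0, 0, 0, 0],
    [0, 0, 0, 0, 0, 0]
  ]
}}

```text
clock: 11.38
tool_pos: [0.5052, 0.009, 0.1742]
eef_rot: [0.097, 0.995, -0.001, -0.0]
force: [0.4, -0.4, -1.7]
opening: 0.223
grip_force: 58.9
```

Emit:
{"fn": "carry_out", "kwargs": {
  "series": [
    [0, 0.0005, 0, 0, 0, 0],
    [0, 0.0005, 0, 0, 0, 0],
    [0, 0, 0, 0, 0, 0]
  ]
}}

```text
clock: 11.75
tool_pos: [0.5054, 0.0099, 0.1742]
eef_rot: [0.098, 0.995, -0.001, -0.0]
force: [0.4, 0.2, -0.9]
opening: 0.227
grip_force: 58.9
```

Emit:
{"fn": "carry_out", "kwargs": {
  "series": [
    [0, 0.0005, 0, 0, 0, 0],
    [0, 0.0005, 0, 0, 0, 0],
    [0, 0, 0, 0, 0, 0]
  ]
}}

```text
clock: 12.12
tool_pos: [0.5055, 0.0107, 0.1742]
eef_rot: [0.098, 0.995, -0.001, -0.0]
force: [-1.1, -1.2, -1.4]
opening: 0.229
grip_force: 58.9
```

Run:
```python
from h import *; from bench import bot
st=bot.state()
go(st,[.5041,.009,.174],-11.1);print(st['moment'].round(3),st['force'].round(2))
```

```text
pos [0.5055 0.0107 0.1742] yaw -11.2 F [-1.09 -1.18 -1.36] t 12.12 shift [ 0.0011 -0.0019  0.0002] turn [-0.13 -0.03 -0.1 ]
[-0.172  0.033  0.043] [-1.09 -1.18 -1.36]
```

A moment of -0.17 N·m and about -1.2 N in y mean the shank is touching the bar. Backing off 1 mm and rising to catch it.

Emit:
{"fn": "carry_out", "kwargs": {
  "series": [
    [0, -0.001, 0, 0, 0, 0],
    [0, 0, -0.004, 0, 0, 0],
    [0, 0, -0.004, 0, 0, 0],
    [0, 0, -0.003, 0, 0, 0],
    [0, 0, -0.001, 0, 0, 0],
    [0, 0, 0, 0, 0, 0]
  ]
}}

```text
clock: 12.88
tool_pos: [0.5053, 0.0099, 0.1862]
eef_rot: [0.098, 0.995, -0.001, -0.0]
force: [0.3, 0.0, -1.0]
opening: 0.228
grip_force: 59.0
```

Emit:
{"fn": "carry_out", "kwargs": {
  "series": [
    [0, 0, -0.001, 0, 0, 0],
    [0, 0, -0.001, 0, 0, 0],
    [0, 0, -0.001, 0, 0, 0],
    [0, 0, -0.001, 0, 0, 0],
    [0, 0, 0, 0, 0, 0]
  ]
}}

```text
clock: 13.5
tool_pos: [0.505, 0.0099, 0.1899]
eef_rot: [0.098, 0.995, -0.001, -0.001]
force: [-0.1, 0.7, -5.2]
opening: 0.225
grip_force: 58.7
```

Run:
```python
from h import *; from bench import bot
st=bot.state()
go(st,[.5041,.009,.174],-11.1);print(st['moment'].round(3),st['force'].round(2))
```

```text
pos [0.505  0.0099 0.1899] yaw -11.19 F [-0.12  0.74 -5.19] t 13.5 shift [ 0.0007 -0.001   0.0159] turn [-0.13 -0.07 -0.09]
[-0.073  0.054  0.024] [-0.12  0.74 -5.19]
```

Emit:
{"fn": "carry_out", "kwargs": {
  "series": [
    [0, 0, -0.001, 0, 0, 0],
    [0, 0, -0.002, 0, 0, 0],
    [0, 0, -0.003, 0, 0, 0],
    [0, 0, -0.003, 0, 0, 0],
    [0, 0, -0.003, 0, 0, 0],
    [0, 0, -0.002, 0, 0, 0],
    [0, 0, 0, 0, 0, 0],
    [0, 0, 0, 0, 0, 0]
  ]
}}

```text
clock: 14.5
tool_pos: [0.5053, 0.0099, 0.2042]
eef_rot: [0.098, 0.995, -0.001, -0.0]
force: [1.0, 0.1, -5.0]
opening: 0.227
grip_force: 58.6
```

Run:
```python
from h import *; from bench import bot
st=bot.state()
go(st,[.505,.0115,.32],-11.1);print(st['moment'].round(3),st['force'].round(2))
w=snap('wrist','w5')
cv2.imwrite('pics/c6.png',crop(w,230,150,260,140,3))
```

```text
pos [0.5053 0.0099 0.2042] yaw -11.2 F [ 0.96  0.13 -5.02] t 14.5 shift [ 0.0007  0.0012 -0.1159] turn [-0.11 -0.03 -0.1 ]
[ 0.035  0.037 -0.01 ] [ 0.96  0.13 -5.02]
```

View pics/c6.png

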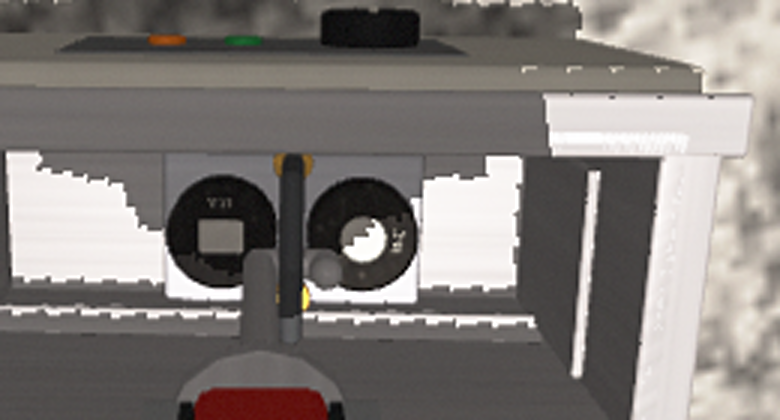

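The bar sits in the throat (bar at crop (291,230), tip at (325,270)), the load is steady at about 4 N and the carrier looks level. Lifting straight out.

Emit:
{"fn": "carry_out", "kwargs": {
  "series": [
    [0, 0, -0.005, 0, 0, 0],
    [0, 0, -0.01, 0, 0, 0],
    [0, 0, -0.01, 0, 0, 0],
    [0, 0, -0.01, 0, 0, 0],
    [0, 0, -0.01, 0, 0, 0],
    [0, 0, -0.01, 0, 0, 0],
    [0, 0, -0.01, 0, 0, 0],
    [0, 0, -0.01, 0, 0, 0],
    [0, 0, -0.01, 0, 0, 0],
    [0, 0, -0.01, 0, 0, 0],
    [0, 0, -0.005, 0, 0, 0],
    [0, 0, 0, 0, 0, 0]
  ]
}}

```text
clock: 16.05
tool_pos: [0.5056, 0.0101, 0.3045]
eef_rot: [0.098, 0.995, -0.001, -0.0]
force: [-0.4, -0.5, -4.8]
opening: 0.226
grip_force: 58.8
```

Emit:
{"fn": "carry_out", "kwargs": {
  "series": [
    [0, 0, -0.01, 0, 0, 0],
    [0, 0, -0.01, 0, 0, 0],
    [0, 0, -0.008, 0, 0, 0],
    [0, 0, -0.004, 0, 0, 0],
    [0, 0, 0, 0, 0, 0]
  ]
}}

```text
clock: 16.68
tool_pos: [0.5056, 0.0102, 0.3365]
eef_rot: [0.098, 0.995, -0.001, -0.0]
force: [0.5, 0.8, -5.6]
opening: 0.229
grip_force: 59.0
```

Run:
```python
from h import *; from bench import bot
st=bot.state()
go(st,[.505,.0115,.33],-11.1);print(st['moment'].round(3),st['force'].round(2))
w=snap('wrist','w6');s=snap('scene','s6')
cv2.imwrite('pics/c7.png',np.hstack([crop(s,270,170,130,150,4)[:,:], cv2.resize(crop(w,0,0,480,480,.58),(279,600))]))
```

```text
pos [0.5056 0.0102 0.3365] yaw -11.19 F [ 0.55  0.82 -5.58] t 16.68 shift [0.0008 0.0012 0.0065] turn [-0.1  -0.   -0.09]
[-0.034  0.035  0.02 ] [ 0.55  0.82 -5.58]
```

View pics/c7.png

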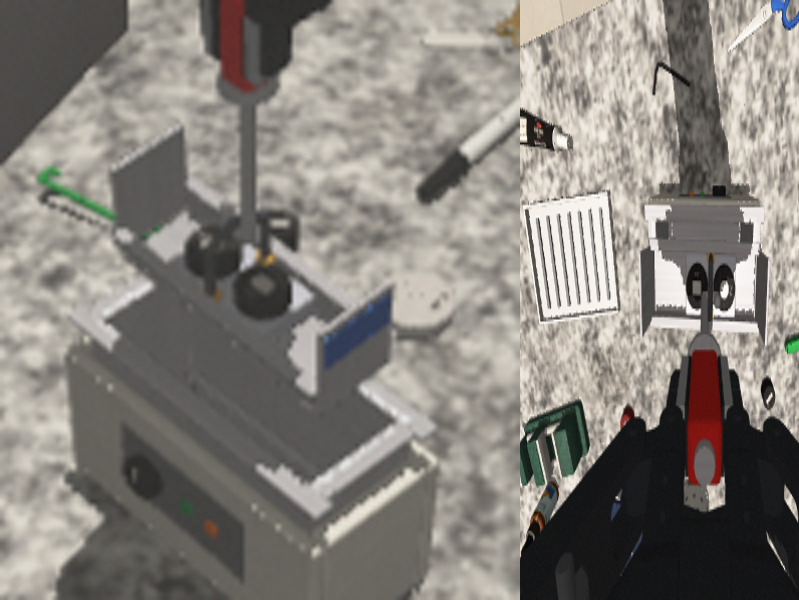

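The carrier hangs level and free of the bath: plates upright, bar in the hook. The tray is visible at left of the wrist view. I've now viewed 11 pictures, one over the limit of 10, so I'll work from numbers only from here.

Run:
```python
from h import *
w=load('w6.pkl');g=cv2.cvtColor(w['pixels'],cv2.COLOR_RGB2GRAY)
m=((g>200)).astype('u1')*255;m[:, 195:]=0;m[:130]=0;m[285:]=0
m=cv2.morphologyEx(m,cv2.MORPH_CLOSE,np.ones((7,7)));m=cv2.morphologyEx(m,cv2.MORPH_OPEN,np.ones((9,9)))
c=max(cv2.findContours(m,0,2)[0],key=cv2.contourArea);h=cv2.convexHull(c)
for e in(6,10,14):
    q=cv2.approxPolyDP(h,e,True)[:,0]
    if len(q)==4:break
p=np.array([plane(w,*x,.014)[:2] for x in q]);print(q.tolist(),p.round(4).tolist(),'c',p.mean(0))
e=np.roll(p,-1,0)-p;print('sides',np.linalg.norm(e,axis=1).round(4),np.degrees(np.arctan2(e[:,1],e[:,0])).round(1))
y=np.array([.1925,.9813])
for v in(205,215,225,235,245):
    print(v,(g[v,200:440:4]).tolist())
```

```text
[[194, 163], [194, 246], [170, 274], [21, 273], [0, 224], [14, 137], [141, 130]] [[0.4373, -0.1358], [0.5444, -0.1676], [0.5774, -0.2123], [0.5359, -0.4166], [0.4645, -0.415], [0.3629, -0.349], [0.3857, -0.1893]] c [ 0.47257361 -0.26936649]
sides [0.1116 0.0555 0.2085 0.0715 0.1212 0.1612 0.0744] [ -16.5  -53.6 -101.5  178.7  147.    81.9   46. ]
205 [176, 213, 66, 72, 74, 72, 70, 71, 241, 233, 234, 119, 99, 105, 105, 106, 105, 104, 106, 104, 105, 83, 119, 117, 118, 119, 116, 116, 116, 115, 117, 56, 33, 102, 114, 114, 113, 115, 115, 115, 114, 113, 113, 106, 105, 103, 105, 104, 250, 244, 243, 90, 57, 65, 68, 66, 106, 228, 208, 156]
215 [198, 195, 77, 72, 72, 70, 71, 71, 242, 238, 238, 239, 240, 240, 242, 242, 243, 244, 245, 124, 109, 85, 118, 28, 17, 25, 18, 13, 20, 23, 117, 42, 49, 115, 117, 11, 19, 26, 24, 27, 19, 116, 110, 248, 246, 245, 245, 244, 244, 245, 246, 206, 65, 67, 66, 65, 59, 217, 207, 210]
225 [197, 218, 87, 75, 72, 73, 71, 74, 246, 234, 234, 235, 236, 236, 236, 237, 238, 239, 239, 241, 121, 86, 20, 20, 88, 113, 113, 115, 16, 23, 15, 40, 47, 55, 21, 35, 23, 115, 112, 82, 58, 52, 107, 249, 247, 247, 247, 246, 245, 245, 253, 243, 68, 67, 67, 65, 122, 145, 184, 223]
235 [224, 125, 143, 65, 69, 72, 72, 70, 246, 236, 236, 237, 238, 239, 239, 240, 240, 241, 242, 244, 243, 173, 12, 17, 27, 56, 76, 73, 68, 78, 96, 41, 45, 102, 76, 82, 84, 252, 252, 254, 50, 59, 70, 245, 244, 242, 241, 241, 241, 240, 139, 130, 67, 67, 64, 67, 207, 150, 149, 187]
245 [190, 161, 210, 68, 64, 73, 73, 73, 191, 104, 102, 103, 100, 101, 105, 140, 103, 96, 140, 102, 255, 94, 249, 253, 19, 45, 43, 48, 72, 77, 76, 38, 42, 255, 75, 85, 58, 51, 57, 53, 14, 251, 218, 245, 243, 240, 240, 238, 237, 237, 234, 83, 67, 66, 65, 66, 242, 223, 205, 186]
```

Run:
```python
from h import *
def ribs(n,x0,x1,y0,y1,lo,amin,amax):
    r=load(n);g=cv2.cvtColor(r['pixels'],cv2.COLOR_RGB2GRAY).astype('f4')[y0:y1,x0:x1]
    bl=cv2.morphologyEx(g.astype('u1'),cv2.MORPH_CLOSE,np.ones((11,11))).astype('f4')-g
    m=((bl>lo)).astype('u1')*255;out=[]
    k,lab,st,c=cv2.connectedComponentsWithStats(m)
    for i in range(1,k):
        pts=np.argwhere(lab==i)[:,::-1].astype('f4')
        if not amin<=len(pts)<=amax:continue
        (cx,cy),(a,b),_=cv2.minAreaRect(pts)
        if max(a,b)>3.5*min(a,b)+3:
            u=(cx+x0,cy+y0);out.append((*plane(r,*u,.008)[:2],*u,a,b))
    print(n);print(np.round(out,4))
ribs('w6.pkl',0,190,140,275,40,60,900)
ribs('top0.pkl',400,480,255,315,15,25,300)
ribs('scene0.pkl',385,505,330,430,25,40,400)
w=load('w6.pkl');p=np.array([plane(w,*q,.014)[:2] for q in[(10,166),(150,154),(172,246),(34,257)]]);print(p.round(4),p.mean(0))
```

```text
w6.pkl
[[  0.4711  -0.2405 127.4647 203.3412  75.7087   6.1825]
 [  0.4746  -0.2169 145.1488 202.4692  75.1329   6.1119]
 [  0.4657  -0.2878  92.5294 206.1176  76.1562   6.791 ]
 [  0.4681  -0.2641 109.9549 204.5107  75.6473   6.5317]
 [  0.4626  -0.3117  74.8866 207.2648  76.2006   6.7068]
 [  0.4597  -0.3356  57.2938 208.556   75.9519   7.0037]
 [  0.4569  -0.3593  39.9602 209.8647  76.1285   6.8849]]
top0.pkl
[[ 5.379000e-01 -2.508000e-01  4.270000e+02  2.580000e+02  6.000000e+00
   4.000000e+01]
 [ 4.756000e-01 -2.184000e-01  4.141923e+02  2.780385e+02  3.530100e+00
   3.490870e+01]
 [ 4.728000e-01 -2.421000e-01  4.224038e+02  2.799808e+02  3.530100e+00
   3.471260e+01]
 [ 4.699000e-01 -2.659000e-01  4.306554e+02  2.819344e+02  3.695500e+00
   3.489640e+01]
 [ 4.666000e-01 -2.896000e-01  4.388846e+02  2.840769e+02  3.726200e+00
   3.471260e+01]
 [ 4.638000e-01 -3.136000e-01  4.472298e+02  2.860438e+02  3.742200e+00
   3.452220e+01]
 [ 4.609000e-01 -3.374000e-01  4.555440e+02  2.880080e+02  3.577700e+00
   3.470380e+01]
 [ 4.579000e-01 -3.612000e-01  4.638708e+02  2.900654e+02  3.
[... 155 characters left out ...]
-01  4.214738e+02  3.644763e+02  4.378600e+00
   4.258530e+01]
 [ 4.676000e-01 -2.673000e-01  4.314677e+02  3.710371e+02  4.232400e+00
   4.327500e+01]
 [ 4.634000e-01 -2.908000e-01  4.411276e+02  3.785310e+02  4.286700e+00
   4.468750e+01]
 [ 5.353000e-01 -3.649000e-01  4.904597e+02  3.717718e+02  2.998390e+01
   6.471900e+00]
 [ 4.612000e-01 -3.147000e-01  4.516361e+02  3.856114e+02  4.432700e+00
   4.418590e+01]
 [ 4.576000e-01 -3.383000e-01  4.619268e+02  3.933415e+02  4.372900e+00
   4.497800e+01]
 [ 4.557000e-01 -3.621000e-01  4.729684e+02  4.005911e+02  4.328900e+00
   4.499670e+01]]
[[ 0.3954 -0.3691]
 [ 0.4158 -0.1876]
 [ 0.5386 -0.1971]
 [ 0.5172 -0.3891]] [ 0.46674896 -0.28574514]
```

Emit:
{"fn": "carry_out", "kwargs": {
  "series": [
    [-0.0004, -0.006, 0, 0, 0, 0],
    [-0.0008, -0.012, 0, 0, 0, 0],
    [-0.0012, -0.018, 0, 0, 0, 0],
    [-0.0015, -0.024, 0, 0, 0, 0],
    [-0.0015, -0.024, 0, 0, 0, 0],
    [-0.0015, -0.024, 0, 0, 0, 0],
    [-0.0015, -0.024, 0, 0, 0, 0],
    [-0.0015, -0.024, 0, 0, 0, 0],
    [-0.0015, -0.024, 0, 0, 0, 0],
    [-0.0015, -0.024, 0, 0, 0, 0],
    [-0.0015, -0.024, 0, 0, 0, 0],
    [-0.0015, -0.024, 0, 0, 0, 0]
  ]
}}

```text
clock: 18.27
tool_pos: [0.4711, -0.2423, 0.3368]
eef_rot: [0.098, 0.995, -0.001, -0.0]
force: [0.0, 0.5, -4.9]
opening: 0.225
grip_force: 59.0
```

Emit:
{"fn": "carry_out", "kwargs": {
  "series": [
    [-0.001, -0.02, 0, 0, 0, -0.7],
    [-0.001, -0.014, 0, 0, 0, -1.0],
    [-0.0005, -0.01, 0, 0, 0, -1.0],
    [-0.0005, -0.005, 0, 0, 0, -0.8],
    [0, -0.002, 0, 0, 0, -0.6],
    [0, 0, 0, 0, 0, 0],
    [0, 0, 0, 0, 0, 0],
    [0, 0, 0, 0, 0, 0]
  ]
}}

```text
clock: 19.27
tool_pos: [0.4661, -0.2905, 0.3368]
eef_rot: [0.062, 0.998, -0.001, -0.0]
force: [0.2, -0.5, -5.0]
opening: 0.225
grip_force: 59.0
```

Run:
```python
from h import *; from bench import bot
st=bot.state()
go(st,[.4658,-.2903,.1715],-7.1);print(st['moment'].round(3),st['force'].round(2))
w=snap('wrist','w7');g=cv2.cvtColor(w['pixels'],cv2.COLOR_RGB2GRAY)
for v in(215,225,235): print(v,(g[v,200:440:4]).tolist())
```

```text
pos [ 0.4661 -0.2905  0.3368] yaw -7.06 F [ 0.15 -0.48 -5.05] t 19.27 shift [0.0003 0.0004 0.1653] turn [-0.1  -0.03  0.04]
[-0.072 -0.021 -0.037] [ 0.15 -0.48 -5.05]
215 [202, 218, 67, 69, 71, 70, 71, 72, 152, 236, 237, 238, 239, 240, 240, 240, 240, 241, 242, 243, 243, 178, 116, 40, 14, 18, 17, 19, 21, 21, 116, 39, 46, 114, 120, 12, 26, 21, 24, 26, 19, 116, 115, 249, 246, 245, 244, 243, 244, 243, 242, 146, 65, 65, 66, 68, 61, 200, 227, 223]
225 [165, 175, 77, 68, 71, 72, 72, 70, 157, 231, 232, 233, 234, 235, 236, 238, 240, 241, 241, 242, 242, 218, 21, 20, 86, 109, 113, 114, 17, 17, 16, 41, 46, 74, 23, 34, 19, 116, 115, 69, 22, 22, 16, 249, 247, 246, 245, 245, 244, 243, 243, 230, 65, 69, 68, 67, 167, 152, 201, 208]
235 [172, 161, 155, 71, 71, 68, 72, 71, 107, 237, 237, 238, 239, 239, 240, 241, 242, 242, 243, 243, 245, 250, 39, 40, 43, 94, 97, 95, 68, 79, 87, 37, 47, 101, 75, 81, 37, 110, 111, 198, 56, 55, 71, 245, 244, 243, 242, 242, 242, 241, 240, 180, 66, 65, 63, 65, 213, 165, 226, 215]
```

Emit:
{"fn": "carry_out", "kwargs": {
  "series": [
    [0.0003, 0, 0.006, 0, 0, 0],
    [0, 0, 0.012, 0, 0, 0],
    [0, 0, 0.016, 0, 0, 0],
    [0, 0, 0.016, 0, 0, 0],
    [0, 0, 0.016, 0, 0, 0],
    [0, 0, 0.016, 0, 0, 0],
    [0, 0, 0.016, 0, 0, 0],
    [0, 0, 0.016, 0, 0, 0],
    [0, 0, 0.016, 0, 0, 0],
    [0, 0, 0.012, 0, 0, 0],
    [0, 0, 0.006, 0, 0, 0],
    [0, 0, 0.002, 0, 0, 0]
  ]
}}

```text
clock: 20.82
tool_pos: [0.4656, -0.2911, 0.1866]
eef_rot: [0.062, 0.998, -0.001, -0.0]
force: [0.6, 0.1, -5.8]
opening: 0.227
grip_force: 59.0
```

Emit:
{"fn": "carry_out", "kwargs": {
  "series": [
    [0, 0, 0.002, 0, 0, 0],
    [0, 0, 0.002, 0, 0, 0],
    [0, 0, 0.002, 0, 0, 0],
    [0, 0, 0.002, 0, 0, 0],
    [0, 0, 0.001, 0, 0, 0],
    [0, 0, 0.001, 0, 0, 0],
    [0, 0, 0, 0, 0, 0]
  ]
}}

```text
clock: 21.7
tool_pos: [0.4656, -0.2911, 0.1767]
eef_rot: [0.062, 0.998, -0.001, -0.0]
force: [-0.7, -0.1, -5.0]
opening: 0.225
grip_force: 59.0
```

Emit:
{"fn": "carry_out", "kwargs": {
  "series": [
    [0, 0, 0.001, 0, 0, 0],
    [0, 0, 0.001, 0, 0, 0],
    [0, 0, 0.001, 0, 0, 0],
    [0, 0, 0.001, 0, 0, 0],
    [0, 0, 0.001, 0, 0, 0],
    [0, 0, 0.001, 0, 0, 0],
    [0, 0, 0, 0, 0, 0]
  ]
}}

```text
clock: 22.58
tool_pos: [0.466, -0.2913, 0.1711]
eef_rot: [0.062, 0.998, -0.001, 0.0]
force: [1.7, -0.9, -2.8]
opening: 0.228
grip_force: 59.4
```

Run:
```python
from h import *; from bench import bot
st=bot.state()
go(st,[.4658,-.2903,.1715],-7.1);print(st['moment'].round(3),st['force'].round(2))
```

```text
pos [ 0.466  -0.2913  0.1711] yaw -7.09 F [ 1.71 -0.91 -2.82] t 22.57 shift [ 0.0003  0.001  -0.0004] turn [-0.13  0.02  0.01]
[-0.111 -0.394  0.027] [ 1.71 -0.91 -2.82]
```

Emit:
{"fn": "carry_out", "kwargs": {
  "series": [
    [0, 0, 0.001, 0, 0, 0],
    [0, 0, 0.001, 0, 0, 0],
    [0, 0, 0, 0, 0, 0]
  ]
}}

```text
clock: 22.95
tool_pos: [0.4654, -0.2911, 0.1687]
eef_rot: [0.062, 0.998, -0.001, -0.001]
force: [0.2, -0.3, -1.3]
opening: 0.227
grip_force: 59.5
```

Run:
```python
from h import *; from bench import bot
st=bot.state()
go(st,[.4658,-.2903,.1715],-7.1);print(st['moment'].round(3),st['force'].round(2))
```

```text
pos [ 0.4654 -0.2911  0.1687] yaw -7.1 F [ 0.23 -0.26 -1.27] t 22.95 shift [-0.0003  0.0008 -0.0028] turn [-0.11 -0.05 -0.  ]
[-0.012 -0.019  0.028] [ 0.23 -0.26 -1.27]
```

Unloaded, with the carrier standing on the ribs. Unhooking: down, back along -y, then up.

Emit:
{"fn": "carry_out", "kwargs": {
  "series": [
    [0, 0, 0.003, 0, 0, 0],
    [0, 0, 0.004, 0, 0, 0],
    [0, 0, 0.004, 0, 0, 0],
    [0, 0, 0.0005, 0, 0, 0],
    [0, 0, 0, 0, 0, 0]
  ]
}}

```text
clock: 23.58
tool_pos: [0.4655, -0.2912, 0.1572]
eef_rot: [0.062, 0.998, -0.001, -0.0]
force: [-0.5, 0.3, -1.7]
opening: 0.226
grip_force: 59.5
```

Emit:
{"fn": "carry_out", "kwargs": {
  "series": [
    [0, -0.003, 0, 0, 0, 0],
    [0, -0.004, 0, 0, 0, 0],
    [0, -0.005, 0, 0, 0, 0],
    [0, -0.005, 0, 0, 0, 0],
    [0, 0, 0, 0, 0, 0]
  ]
}}

```text
clock: 24.2
tool_pos: [0.4632, -0.3086, 0.1573]
eef_rot: [0.062, 0.998, -0.001, -0.0]
force: [-0.1, 0.7, -0.9]
opening: 0.227
grip_force: 59.5
```

Run:
```python
from h import *; from bench import bot
st=bot.state()
go(st,[.4658,-.2903,.1715],-7.1);print(st['moment'].round(3),st['force'].round(2))
```

```text
pos [ 0.4632 -0.3086  0.1573] yaw -7.15 F [-0.15  0.73 -0.89] t 24.2 shift [-0.0003  0.0185 -0.0142] turn [-0.13 -0.03 -0.05]
[ 0.007  0.032 -0.006] [-0.15  0.73 -0.89]
```

Emit:
{"fn": "carry_out", "kwargs": {
  "series": [
    [0, -0.005, 0, 0, 0, 0],
    [0, -0.005, 0, 0, 0, 0],
    [0, 0, 0, 0, 0, 0],
    [0, 0, -0.01, 0, 0, 0],
    [0, 0, -0.02, 0, 0, 0],
    [0, 0, -0.03, 0, 0, 0],
    [0, 0, -0.04, 0, 0, 0],
    [0, 0, -0.04, 0, 0, 0],
    [0, 0, 0, 0, 0, 0]
  ]
}}

```text
clock: 25.32
tool_pos: [0.4635, -0.3187, 0.3011]
eef_rot: [0.062, 0.998, -0.002, 0.003]
force: [0.6, -1.3, -1.4]
opening: 0.226
grip_force: 59.7
```

Run:
```python
from h import *; from bench import bot
st=bot.state()
go(st,[.366,.2997,.295],-1.6);print(st['moment'].round(3),st['force'].round(2))
w=snap('wrist','w8');g=cv2.cvtColor(w['pixels'],cv2.COLOR_RGB2GRAY)
for v in(200,215,230): print(v,(g[v,160:480:5]).tolist())
for b in(-.0755,.0755):
  print([proj(w,(.466+.1236*b+a*.9923,-.2885+.9923*b-a*.1236,.0095)).round(1).tolist() for a in(-.01,0,.02)])
s=snap('scene','s8')
```

```text
pos [ 0.4635 -0.3187  0.3011] yaw -7.1 F [ 0.6  -1.34 -1.38] t 25.32 shift [0.1732 0.6016 0.003 ] turn [-0.22  0.31 -5.49]
[-0.023 -0.049 -0.006] [ 0.6  -1.34 -1.38]
200 [170, 179, 151, 165, 176, 162, 169, 129, 83, 177, 172, 188, 148, 149, 222, 225, 186, 200, 212, 209, 176, 255, 225, 60, 242, 240, 240, 240, 240, 240, 239, 242, 43, 29, 116, 255, 37, 108, 89, 58, 254, 246, 56, 38, 229, 228, 228, 227, 133, 62, 63, 175, 176, 175, 99, 166, 164, 204, 174, 172, 193, 217, 197, 189]
215 [220, 214, 197, 89, 53, 138, 172, 109, 162, 171, 169, 162, 192, 151, 180, 146, 114, 109, 185, 165, 105, 249, 221, 60, 68, 69, 68, 69, 70, 71, 71, 70, 230, 234, 243, 247, 251, 33, 84, 247, 246, 246, 241, 184, 92, 100, 123, 88, 62, 63, 62, 206, 186, 215, 165, 164, 191, 183, 189, 211, 195, 193, 158, 167]
230 [207, 166, 195, 194, 182, 190, 159, 125, 143, 165, 196, 143, 173, 165, 168, 167, 169, 151, 148, 132, 129, 247, 249, 246, 252, 105, 246, 246, 162, 223, 247, 247, 169, 250, 247, 247, 170, 246, 246, 252, 165, 245, 245, 223, 150, 244, 245, 131, 248, 244, 248, 244, 218, 195, 180, 215, 179, 200, 170, 184, 185, 194, 187, 159]
[[279.3, 186.4], [279.6, 194.6], [280.0, 210.6]]
[[403.6, 186.6], [403.0, 194.8], [401.9, 210.9]]
```

The carrier's floor edges in the wrist image (about 278 and 400 px) match the tray-centred prediction (279.7 and 402.6), so it is centred to about 1 mm. Returning the rod.

Emit:
{"fn": "carry_out", "kwargs": {
  "series": [
    [0.006, 0.02, 0, 0, 0, 0],
    [0.01, 0.035, 0, 0, 0, 0],
    [0.014, 0.05, 0, 0, 0, 0],
    [0.014, 0.05, 0, 0, 0, 0],
    [0.014, 0.05, 0, 0, 0, 0],
    [0.014, 0.05, 0, 0, 0, 0],
    [0.014, 0.05, 0, 0, 0, 0],
    [0.014, 0.05, 0, 0, 0, 0],
    [0.014, 0.05, 0, 0, 0, 0],
    [0.014, 0.05, 0, 0, 0, 0],
    [0.014, 0.05, 0, 0, 0, 0],
    [0.014, 0.04, 0, 0, 0, 0]
  ]
}}

```text
clock: 26.92
tool_pos: [0.3736, 0.2441, 0.2951]
eef_rot: [0.061, 0.998, -0.002, -0.001]
force: [1.2, 0.4, -1.5]
opening: 0.229
grip_force: 59.5
```

Emit:
{"fn": "carry_out", "kwargs": {
  "series": [
    [0.01, 0.03, 0, 0, 0, -1],
    [0.005, 0.016, 0, 0, 0, -2],
    [0.002, 0.0105, 0, 0, 0, -2.5],
    [0, 0, 0, 0, 0, 0],
    [0, 0, 0, 0, 0, 0]
  ]
}}

```text
clock: 27.55
tool_pos: [0.3646, 0.2994, 0.2963]
eef_rot: [0.015, 1.0, -0.001, -0.0]
force: [0.7, 0.4, -1.4]
opening: 0.227
grip_force: 59.6
```

Run:
```python
from h import *; from bench import bot
st=bot.state()
go(st,[.3649,.2995,.1766],-1.6);print(st['moment'].round(3),st['force'].round(2))
```

```text
pos [0.3646 0.2994 0.2963] yaw -1.7 F [ 0.67  0.42 -1.37] t 27.55 shift [-0.0004  0.0004  0.1197] turn [-0.13 -0.04 -0.1 ]
[ 0.016 -0.025  0.003] [ 0.67  0.42 -1.37]
```

Emit:
{"fn": "carry_out", "kwargs": {
  "series": [
    [0, 0, 0.02, 0, 0, 0],
    [0, 0, 0.03, 0, 0, 0],
    [0, 0, 0.03, 0, 0, 0],
    [0, 0, 0.025, 0, 0, 0],
    [0, 0, 0.0145, 0, 0, 0],
    [0, 0, 0, 0, 0, 0]
  ]
}}

```text
clock: 28.3
tool_pos: [0.364, 0.2996, 0.1763]
eef_rot: [0.014, 1.0, -0.001, -0.001]
force: [-0.4, 0.0, -1.2]
opening: 0.226
grip_force: 59.6
```

Run:
```python
from h import *; from bench import bot
st=bot.state()
go(st,[.4449,.2973,.1766],-1.6)
for n in('w3','w8','w9'):
    w=snap('wrist','w9') if n=='w9' else load(n+'.pkl')
    hsv=cv2.cvtColor(w['pixels'],cv2.COLOR_RGB2HSV)
    m=(((hsv[...,0]<8)|(hsv[...,0]>172))&(hsv[...,1]>140)&(hsv[...,2]>50)).astype('u1')*255
    k,_,s,c=cv2.connectedComponentsWithStats(m[:, 250:380])
    i=1+np.argmax(s[1:,4]);print(n,s[i].tolist(),c[i].round(1))
```

```text
pos [0.364  0.2996 0.1763] yaw -1.65 F [-0.39  0.05 -1.23] t 28.3 shift [-0.081   0.     -0.0004] turn [-0.17 -0.09 -0.05]
w3 [37, 280, 61, 107, 4689] [ 66.6 328. ]
w8 [37, 280, 61, 108, 4690] [ 66.7 328.2]
w9 [36, 280, 62, 108, 4696] [ 66.5 328.1]
```

No slip in the grip. Sliding into the fork.

Emit:
{"fn": "carry_out", "kwargs": {
  "series": [
    [-0.01, 0, 0, 0, 0, 0],
    [-0.012, 0, 0, 0, 0, 0],
    [-0.012, 0, 0, 0, 0, 0],
    [-0.012, 0, 0, 0, 0, 0],
    [-0.012, 0, 0, 0, 0, 0],
    [-0.012, 0, 0, 0, 0, 0],
    [-0.008, 0, 0, 0, 0, 0],
    [-0.003, 0, 0, 0, 0, 0],
    [0, 0, 0, 0, 0, 0]
  ]
}}

```text
clock: 29.48
tool_pos: [0.4449, 0.298, 0.1766]
eef_rot: [0.014, 1.0, -0.001, -0.001]
force: [0.8, 1.0, -1.2]
opening: 0.227
grip_force: 59.6
```

Emit:
{"fn": "carry_out", "kwargs": {
  "series": [
    [0, 0, 0.004, 0, 0, 0],
    [0, 0, 0.003, 0, 0, 0],
    [0, 0, 0.002, 0, 0, 0],
    [0, 0, 0.001, 0, 0, 0],
    [0, 0, 0, 0, 0, 0]
  ]
}}

```text
clock: 30.1
tool_pos: [0.4449, 0.298, 0.1667]
eef_rot: [0.014, 1.0, -0.001, -0.0]
force: [0.1, -0.4, -1.5]
opening: 0.227
grip_force: 59.6
```

Run:
```python
from h import *; from bench import bot
st=bot.state()
go(st,[.4449,.2973,.1646],-1.6);print(st['moment'].round(3))
```

```text
pos [0.4449 0.298  0.1667] yaw -1.59 F [ 0.08 -0.37 -1.51] t 30.1 shift [ 0.     -0.0007  0.0021] turn [-0.11 -0.05  0.01]
[-0.012  0.025  0.023]
```

Emit:
{"fn": "carry_out", "kwargs": {
  "series": [
    [0, -0.0005, 0.0007, 0, 0, 0],
    [0, 0, 0.0007, 0, 0, 0],
    [0, 0, 0.0007, 0, 0, 0],
    [0, 0, 0, 0, 0, 0]
  ]
}}

```text
clock: 30.6
tool_pos: [0.445, 0.2975, 0.1647]
eef_rot: [0.014, 1.0, -0.001, -0.0]
force: [-0.5, -1.0, 1.0]
opening: 0.225
grip_force: 59.9
```

Emit:
{"fn": "carry_out", "kwargs": {
  "series": [
    [0, 0, 0.0005, 0, 0, 0],
    [0, 0, 0, 0, 0, 0]
  ]
}}

```text
clock: 30.85
tool_pos: [0.445, 0.2975, 0.1646]
eef_rot: [0.014, 1.0, -0.001, -0.0]
force: [-2.0, -1.6, 5.4]
opening: 0.227
grip_force: 60.6
```

Seated. Ease the grip, open slowly, rise.

Emit:
{"fn": "carry_out", "kwargs": {
  "series": [
    [0, 0, -0.0004, 0, 0, 0],
    [0, 0, 0, 0, 0, 0]
  ],
  "force": 20
}}

```text
clock: 31.1
tool_pos: [0.445, 0.2975, 0.1647]
eef_rot: [0.014, 1.0, -0.001, -0.0]
force: [-1.0, -0.4, 3.3]
opening: 0.225
grip_force: 60.1
```

Emit:
{"fn": "carry_out", "kwargs": {
  "series": [
    [0, 0, 0, 0, 0, 0],
    [0, 0, 0, 0, 0, 0],
    [0, 0, 0, 0, 0, 0],
    [0, 0, 0, 0, 0, 0],
    [0, 0, 0, 0, 0, 0],
    [0, 0, 0, 0, 0, 0],
    [0, 0, 0, 0, 0, 0],
    [0, 0, 0, 0, 0, 0]
  ],
  "claw": 1
}}

```text
clock: 32.1
tool_pos: [0.445, 0.2975, 0.1645]
eef_rot: [0.014, 1.0, -0.001, -0.0]
force: [-0.2, 0.7, 0.8]
opening: 0.999
grip_force: 0.0
```

Emit:
{"fn": "carry_out", "kwargs": {
  "series": [
    [0, 0, -0.01, 0, 0, 0],
    [0, 0, -0.02, 0, 0, 0],
    [0, 0, -0.03, 0, 0, 0],
    [0, 0, -0.03, 0, 0, 0],
    [0, 0, -0.03, 0, 0, 0],
    [0, 0, -0.03, 0, 0, 0],
    [0, 0, 0, 0, 0, 0],
    [0, 0, 0, 0, 0, 0]
  ]
}}

```text
clock: 33.1
tool_pos: [0.4448, 0.2976, 0.3143]
eef_rot: [0.014, 1.0, -0.001, -0.001]
force: [0.1, -0.4, 0.4]
opening: 1.003
grip_force: 0.0
```

Run:
```python
from h import *; from bench import bot
st=bot.state()
go(st,[.4426,.302,.321],-.3);print(st['opening'])
def red(r,x0,x1,y0,y1):
    hsv=cv2.cvtColor(r['pixels'],cv2.COLOR_RGB2HSV)[y0:y1,x0:x1]
    m=(((hsv[...,0]<8)|(hsv[...,0]>172))&(hsv[...,1]>150)&(hsv[...,2]>60)).astype('u1')*255
    k,_,s,c=cv2.connectedComponentsWithStats(m);i=1+np.argmax(s[1:,4]);return s[i].tolist(),c[i].round(1)
w=snap('wrist','w10');print(red(w,280,345,180,280));w1=load('w1.pkl');print(red(w1,280,345,180,280))
t=snap('top','t10');s=snap('scene','s10')
for a,b in((load('scene0.pkl'),s),):
    print(red(a,195,225,190,230),red(b,195,225,190,230))
for n,a,b in(('top',load('top0.pkl'),t),('scene',load('scene0.pkl'),s)):
    d=cv2.absdiff(a['pixels'],b['pixels']).max(2);m=cv2.morphologyEx((d>40).astype('u1')*255,2,np.ones((2,2)))
    m=cv2.dilate(m,np.ones((5,5)));k,_,st_,c=cv2.connectedComponentsWithStats(m)
    print(n,[x[:4].tolist() for x in st_[1:] if x[4]>60])
```

```text
pos [0.4448 0.2976 0.3143] yaw -1.59 F [ 0.14 -0.38  0.38] t 33.1 shift [ 0.0023  0.0044 -0.0067] turn [-0.12 -0.06 -1.29]
1.0028292917394905
([24, 33, 27, 38, 733], array([36.7, 49.5]))
([17, 34, 26, 37, 697], array([29.7, 50. ]))
([11, 9, 14, 21, 182], array([18.1, 19.2])) ([12, 10, 13, 20, 176], array([17.9, 19.4]))
top [[0, 155, 313, 325], [308, 237, 60, 38], [412, 265, 66, 39], [326, 435, 8, 10], [311, 437, 52, 43], [294, 454, 13, 26]]
scene [[94, 0, 125, 145], [14, 19, 17, 7], [6, 24, 47, 24], [0, 89, 125, 167], [208, 149, 16, 19], [205, 197, 14, 10], [193, 215, 31, 23], [9, 227, 190, 213], [173, 256, 66, 92], [403, 334, 90, 83], [67, 399, 10, 50], [46, 406, 48, 74], [197, 469, 8, 11]]
```

The handle is back to within 0.3 px of where it started, and nothing else on the bench has changed apart from the arm and its shadow. The gripper is clear, so I'm handing in.

```bash
python3 -c "
from bench import bot
print(bot.close_job())"
```

```text
the job is handed in; nothing more can be done
None
```

The carrier stands centred on the drip tray to within about 1 mm and the rod hangs back on its stand; I handed the job in at about 33 s, got no verdict back, and viewed 11 pictures, one over the limit of 10.

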